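# Take the filters out of the bench dust extractor

## Task

Open the dust extractor for its filter change: loosen the cover's four thumbscrews fully (counter-clockwise to their stops), then lift the cover off and lay it flat, right side up, centred on the rubber mat with its long side along the mat's. Then turn each filter counter-clockwise out of its bayonet socket, lift it out and stand it upright in the steel tray. Leave the other things on the bench where they are.

Things in the scene. Friction and masses are not known exactly. Their poses are not given: they have to be found in the camera images.
- unit: Fixed grey bench dust extractor: open box 150 (its x) by 262 (its y) by 95 mm high, origin under its centre on the bench; louvred front to -x. The cover lies on its rim, 95 mm up, between end lips 4 mm higher. Inside floor 8 mm up, with three bayonet sockets at x = 0, y = -74, 0, +74 mm; inside width 138 mm in x. Under each cover screw a bracket with a 14 mm slot along y.
- cover: Aluminium plate 150 (its x) by 250 (its y) by 4 mm, about 0.5 kg, origin at the centre of its underside, z up. Fitted: square on the unit, same axes, origin 95 mm up, 2 mm loose. Four captive thumbscrews stay on it; their feet reach 15.5 mm below it, so laid down its origin stands 15.5 mm above the surface. With all four loose it lifts straight up (20 mm to clear).
- cover_handle (a point): Centre of the black handle bar on the cover: bar 12 mm wide (cover x), 100 mm long (cover y), 16 mm high, 36 mm above the cover's origin, with 24 mm of free space under it between two legs (at y = +-44 mm).
- mat: Flat black rubber mat fixed to the bench, 300 (its x) by 190 (its y) by 3 mm, origin under its centre on the bench. It lies on one side of the unit, the tray on the other.
- tray: Loose open steel tray 280 (its x) by 130 (its y) by 28 mm high, walls and floor 5 mm, 0.7 kg, origin under its centre on the bench. Room for three filters standing in a row along its x, 80 mm apart.
- screw0 (a joint): Turn of the near left (-x,+y) cover thumbscrew, rad: 0 = fully tight, 2.6 = loose, against its end stop; it grows counter-clockwise seen from above, starts between 0 and 0.7, and takes about 0.04 N m. At 2.6 its wing lies along the cover's y; the foot frees only beyond about 2.4 and the wing stays where it is left.
- screw0_wing (a point): Centre of the upright steel wing of that thumbscrew: 34 mm long (along this point's x axis), 9 mm thick (its y), 22 mm high, 21 mm above the cover's origin; at cover x = -55, y = 107 mm.
- screw1 (a joint): Turn of the near right (-x,-y) cover thumbscrew, rad: 0 = fully tight, 2.6 = loose, against its end stop; it grows counter-clockwise seen from above, starts between 0 and 0.7, and takes about 0.04 N m. At 2.6 its wing lies along the cover's y; the foot frees only beyond about 2.4 and the wing stays where it is left.
- screw1_wing (a point): Centre of the upright steel wing of that thumbscrew: 34 mm long (along this point's x axis), 9 mm thick (its y), 22 mm high, 21 mm above the cover's origin; at cover x = -55, y = -107 mm.
- screw2 (a joint): Turn of the far left (+x,+y) cover thumbscrew, rad: 0 = fully tight, 2.6 = loose, against its end stop; it grows counter-clockwise seen from above, starts between 0 and 0.7, and takes about 0.04 N m. At 2.6 its wing lies along the cover's y; the foot frees only beyond about 2.4 and the wing stays where it is left.
- screw2_wing (a point): Centre of the upright steel wing of that thumbscrew: 34 mm long (along this point's x axis), 9 mm thick (its y), 22 mm high, 21 mm above the cover's origin; at cover x = 55, y = 107 mm.
- screw3 (a joint): Turn of the far right (+x,-y) cover thumbscrew, rad: 0 = fully tight, 2.6 = loose, against its end stop; it grows counter-clockwise seen from above, starts between 0 and 0.7, and takes about 0.04 N m. At 2.6 its wing lies along the cover's y; the foot frees only beyond about 2.4 and the wing stays where it is left.
- screw3_wing (a point): Centre of the upright steel wing of that thumbscrew: 34 mm long (along this point's x axis), 9 mm thick (its y), 22 mm high, 21 mm above the cover's origin; at cover x = 55, y = -107 mm.
- filter0: Filter of the socket at unit y = -74 mm (None if absent): cylinder 50 mm wide, 52 high, origin under its centre, 0.2 kg; grip bar on top 44 long (its x), 12 thick, z = 52 to 80 mm; lugs along +-x to radius 32 mm, z = 20 to 28. Starts locked, its x within 0.2 rad of the unit x; turned counter-clockwise from above it is free from 0.9 rad, stops at 1.3, then lifts straight out; 3 mm side play.
- filter1: Filter of the socket at unit y = 0 mm (None if absent): cylinder 50 mm wide, 52 high, origin under its centre, 0.2 kg; grip bar on top 44 long (its x), 12 thick, z = 52 to 80 mm; lugs along +-x to radius 32 mm, z = 20 to 28. Starts locked, its x within 0.2 rad of the unit x; turned counter-clockwise from above it is free from 0.9 rad, stops at 1.3, then lifts straight out; 3 mm side play.
- filter2: Filter of the socket at unit y = 74 mm (None if absent): cylinder 50 mm wide, 52 high, origin under its centre, 0.2 kg; grip bar on top 44 long (its x), 12 thick, z = 52 to 80 mm; lugs along +-x to radius 32 mm, z = 20 to 28. Starts locked, its x within 0.2 rad of the unit x; turned counter-clockwise from above it is free from 0.9 rad, stops at 1.3, then lifts straight out; 3 mm side play.
- pot_a: Bystander: clay pot 100 mm wide, 65 high; origin at the middle of its underside as it stands or lies.
- pot_b: Bystander: clay pot 90 mm wide, 60 high; origin at the middle of its underside as it stands or lies.
- lid_disc: Bystander: flat clay lid 80 mm wide, 12 high; origin at the middle of its underside as it stands or lies.
- wash_bottle: Bystander: white wash bottle 60 mm wide, 150 high; origin at the middle of its underside as it stands or lies.
- spray_can: Bystander: spray can 52 mm wide, 140 high; origin at the middle of its underside as it stands or lies.

How it is judged:
By the outcome, as a careful person would: the job done as asked, in the order asked, and still so for the second after the job is handed in, with the robot touching nothing.
Of filter0, filter1, filter2 only 1 to 3 are there at a start; the rules pass over those that are not, and their reading is None.
At some moment in a run one of tray may be knocked a few centimetres aside while the robot is not near it.
Once in a run the grip may slacken for a moment while it holds something.
It also fails if it takes over 210 s, if anything falls off the work surface, if the arm or the gripper's body presses on something with over 40 N, if the wrist force passes 120 N, or if a joint passes its speed limit or range.

## Robot

A 6-joint arm with a two-finger parallel gripper is mounted at the origin on the work surface. World frame = base frame: x ahead of the robot, y to its left, z up, the work surface at z = 0. Lengths are in m, angles in rad, forces in N, time in s.
With the tool pointing down it reaches from about 0.325 to 0.9 m from the base axis. Payload 6.1 kg.
Tool frame: the origin (TCP) lies midway between the tips of the shut fingers; the grasp point (between the pads) lies 19 mm behind it (ctrl.hold_point_z is the distance from the TCP to the grasp point, in m); x points along the fingers, y is the direction in which the jaws open and shut, and the axes are right-handed (so a half turn about x gives the same grasp; the last joint's range is limited). The gripper opens to 87 mm and grips with 3 to 60 N. Pads are 19 mm wide; open, the fingers measure 117 mm over their backs; the gripper's body (75 mm by 190 mm) begins 51 mm behind the grasp point.
Start: joints at [1.012, 0.22, 1.526, -0, 1.395, -0.126], TCP at [0.262, 0.567, 0.223] pointing down, gripper open.
Joint ranges: [-2.98, 2.98], [-0.91, 2.08], [0.09, 2.57], [-1.24, 4.39], [0.2, 2.65], [-2.68, 2.68]. Speed limits (rad/s): [2.57, 2.57, 3.01, 3.14, 3.14, 3.14].

## Interface

Orientations are given as a unit quaternion [w, x, y, z].
In Python, from cell import ctrl gives the robot as it stands.
- The arm moves only by the tool move_arm, never from a script. Its argument "rows" is a list of rows, each a list of 7 numbers: the closure in counts, from 0 (fully open) to 255 (shut), then the shift along the world's x, y, z in mm, then the turn, a rotation vector about the world's x, y, z in degrees. In form: [[claw, dx, dy, dz, ax, ay, az], ...]. A call has 1 to 8 rows; each row is the pose to reach, as a shift and turn from the pose measured when the call began; what a row does not reach only later rows make up. A row lasts 1/8 s, in which the tool goes at most 62.5 mm and 10.7 degrees, less where a joint would pass 70% of its speed; a pose out of reach is approached as far as the arm can. A call with a gripper value outside its range is refused whole. The fingers move at their own pace and stop on an object; the grip force is fixed at half the most. Time passes only in rows, so rows that repeat a pose let the fingers close. It gives the time, the measured TCP pose, the force and the opening at its end, in the units of the state.
- ctrl.read_state(): the state, without advancing time (a new reading comes with each control period).
- ctrl.read_camera(name): name is "scene" or "top" or "wrist"; returns a dict with "frame" (384x512x3 uint8, red, green, blue), "fovy" (degrees; the focal length in pixels is half the picture's height over the tangent of half this angle, whatever the lens; pixels are square), "cx", "cy" (the principal point, pixels), "R" (3x3) and "t" (3): a world point X has camera coordinates R X + t. Camera axes: x right, y down, z forward; pixel columns grow to the right and rows downward; lengths in m; the calibration is good to about 2 mm. A picture is of the moment at which its call begins. There is no depth.
- ctrl.hand_in(): hands the job in, once; it reports no verdict.
Trained networks look in a picture, given as the dict that the camera call returned (one of the last four; its "shot" number tells which), for a name from the list of things; names that differ only in an ending like _2 or _b are one class to them, and where a whole thing is asked for, a point or a joint stands for the part that bears it (a point fixed in the world has none). Each returns a list of dicts, best first, with "p" (0 to 1); they miss things now and then, are a little off and sometimes report something else, mostly with a low value. They report only what shows in the picture. A call takes as long as a camera call.
- ctrl.outline_of(name, picture): "pixels" (384x512 bool, what is visible of it) and "rect" ([left, top, right, bottom] in pixels, round what is visible of it).
The state is a dict: "time_s": time; "q": joint angles; "joint_vel": joint speeds; "effort": joint torques, N m; "eef_pos": TCP position; "tool_rot": TCP orientation; "wrist_force": force on the tool from outside, world axes, zero at the start; "ft_torque": the same for the moment, N m; "finger_gap": opening from 0.0 (shut) to 1.0 (fully open).
Only numpy, scipy, OpenCV 4.12 (cv2) and the standard library are available. Lean on these libraries where they do the work, as an engineer would, in place of code of your own. Each camera call takes 0.05 s, during which the arm holds its last target. There are 200 camera calls.

## Working session

There is one attempt and no reset: what is moved stays moved. The work goes in short steps, Python scripts to look and compute and a tool call to move; the robot and the scene stay as the last step left them, time stands still between calls to the robot, and variables do not carry over. Pictures are saved under pics/ and viewed, about 12 in all and at most 16, crops included, and the job is handed in when it is done.

Besides the shell and the picture viewer there is one more tool, called in YAML: its name, and indented under it one key for each argument. move_arm: Moves the arm, as the interface text tells. Its arguments: {"type":"object","properties":{"rows":{"type":"array","items":{"type":"array","items":{"type":"number"}}}},"required":["rows"]}

```bash
ls; mkdir -p pics; python3 - <<'E'
from cell import ctrl
import cv2,numpy as np
s=ctrl.read_state();print(s)
ims=[]
for n in("scene","top"):
    p=ctrl.read_camera(n);cv2.imwrite(f"pics/{n}0.png",p["frame"][:,:,::-1]);print(n,p["fovy"],p["cx"],p["cy"],p["R"],p["t"],p["frame"].shape)
    for k in("unit","cover","mat","tray","screw0_wing","cover_handle","pot_a","pot_b","lid_disc","wash_bottle","spray_can"):
        print(k,[(round(d["p"],2),d["rect"]) for d in ctrl.outline_of(k,p)][:5])
E
```

```text
pics
{'time_s': 0.0, 'q': array([ 1.01188334e+00,  2.21222459e-01,  1.52764426e+00,  8.73876126e-06,
        1.39469732e+00, -1.26081306e-01]), 'joint_vel': array([ 0.00016184, -0.00102395,  0.00018291,  0.00081755,  0.00214502,
        0.00276464]), 'effort': array([ 2.37171025e-04, -4.94603848e+01, -3.87385476e+01,  6.98591606e-02,
        5.70219057e-02, -1.74455099e-04]), 'eef_pos': array([0.26180213, 0.56682457, 0.22142199]), 'tool_rot': array([ 0.69037495,  0.15118233,  0.69084884, -0.15249331]), 'wrist_force': array([ 0.14579627, -0.68777796, -0.50560712]), 'ft_torque': array([-0.00276757, -0.05256823,  0.02200407]), 'finger_gap': 1.0053054251940536}
scene 46.231685976872235 261.02512227195376 191.5312901661041 [[ 0.43840463  0.89867163 -0.01380854]
 [ 0.50504288 -0.25902878 -0.82330783]
 [-0.7434602   0.35396806 -0.56742712]] [-0.26262324 -0.20351933  1.55111787] (384, 512, 3)
unit [(0.55, [199.0, 163.9, 320.1, 257.8]), (0.16, [310.8, 223.7, 362.0, 278.4])]
cover [(0.84, [202.1, 158.9, 318.5, 222.3])]
mat [(0.56, [288.2, 146.1, 390.5, 212.0])]
tray [(0.91, [78.4, 192.5, 158.7
[... 1144 characters left out ...]
224.5, 211.9, 242.7])]
screw0_wing [(0.51, [202.7, 225.3, 208.2, 238.1])]
cover_handle [(0.71, [194.8, 162.9, 305.2, 241.5]), (0.4, [292.2, 166.6, 299.3, 181.0])]
pot_a [(0.7, [290.7, 169.7, 299.9, 183.9]), (0.68, [191.7, 100.6, 234.0, 141.9]), (0.59, [281.1, 93.7, 313.5, 136.5])]
pot_b [(0.7, [290.7, 169.7, 299.9, 183.9]), (0.68, [191.7, 100.6, 234.0, 141.9]), (0.59, [281.1, 93.7, 313.5, 136.5])]
lid_disc [(0.55, [245.7, 263.9, 280.3, 295.3])]
wash_bottle [(0.95, [120.5, 117.0, 157.0, 149.2]), (0.67, [296.4, 215.2, 305.0, 231.4])]
spray_can [(0.72, [292.6, 167.3, 298.6, 182.0]), (0.67, [351.2, 192.0, 420.3, 309.7]), (0.66, [346.8, 107.5, 383.5, 144.0]), (0.57, [196.7, 172.8, 206.8, 189.6])]
```

```bash
python3 - <<'E'
import cv2
a=cv2.imread("pics/top0.png")[80:330,70:440];cv2.imwrite("pics/top0c.png",cv2.resize(a,None,fx=2.1,fy=2.1,interpolation=cv2.INTER_CUBIC))
E
```

```text
(no output)
```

View pics/top0c.png

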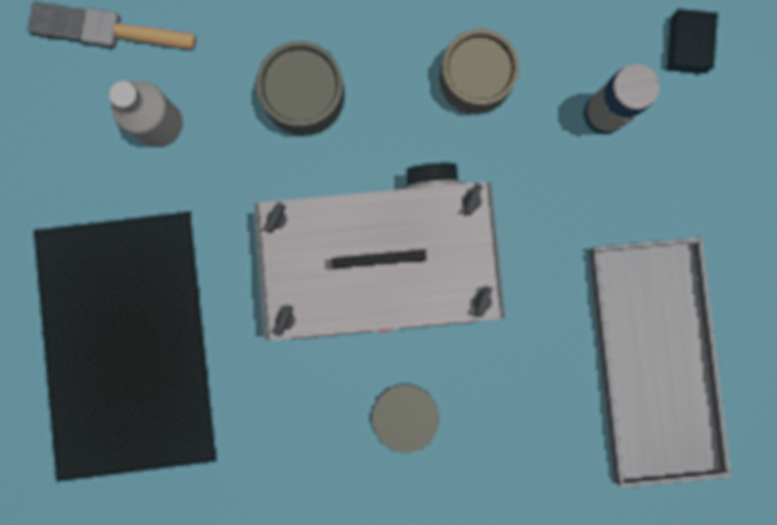

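View pics/scene0.png

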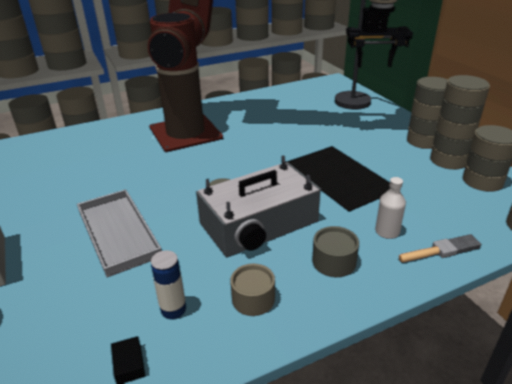

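```bash
cat > h.py <<'E'
from cell import ctrl
import cv2,numpy as np
from scipy.spatial.transform import Rotation as Ro
def ray(p,uv,z):
    "pixels -> world xy on the plane z"
    f=p["frame"].shape[0]/2/np.tan(np.radians(p["fovy"])/2)
    uv=np.atleast_2d(np.asarray(uv,float));R=np.array(p["R"]);c=-R.T@np.array(p["t"])
    d=np.c_[(uv[:,0]-p["cx"])/f,(uv[:,1]-p["cy"])/f,np.ones(len(uv))]@R
    return (c+d*((z-c[2])/d[:,2])[:,None])[:,:2]
def px(p,X):
    f=p["frame"].shape[0]/2/np.tan(np.radians(p["fovy"])/2)
    c=np.atleast_2d(X)@np.array(p["R"]).T+np.array(p["t"]);return c[:,:2]/c[:,2:]*f+[p["cx"],p["cy"]]
def box(p,m,z):
    "min area rect of a mask on plane z: centre, (long,short), yaw of the long side in deg"
    cs,_=cv2.findContours(m.astype(np.uint8),cv2.RETR_EXTERNAL,cv2.CHAIN_APPROX_NONE)
    c=max(cs,key=cv2.contourArea)[:,0]
    w=ray(p,c,z)*1000
    (x,y),(a,b),t=cv2.minAreaRect(w.astype(np.float32))
    if a<b:a,b,t=b,a,t+90
    return np.round([x,y,a,b,(t+90)%180-90],1)
def tool():
    s=ctrl.read_state();M=Ro.from_quat(np.roll(s["tool_rot"],-1)).as_matrix()
    yaw=np.degrees(np.arctan2(M[1,1],M[0,1]))
    return s,M,yaw  # yaw = world direction of the jaw axis
def rep():
    s,M,y=tool();print("t",round(s["time_s"],2),"tcp",np.round(s["eef_pos"]*1000,1),"jaw",round(y,1),"tilt",np.round(M[:2,0],3),"q",np.round(s["q"],2),"F",np.round(s["wrist_force"],1),"T",np.round(s["ft_torque"],2),"gap",round(s["finger_gap"],3))
E
python3 - <<'E'
from h import *
rep()
p=ctrl.read_camera("top")
for n,z in(("mat",.003),("tray",.028),("cover",.099),("unit",.097)):
    for d in ctrl.outline_of(n,p)[:1]: print(n,d["p"],box(p,d["pixels"],z))
E
```

```text
t 1.2 tcp [262.1 567.4 222.5] jaw 65.2 tilt [-0. -0.] q [ 1.01  0.22  1.53 -0.    1.39 -0.13] F [0.  0.2 0.4] T [-0.01  0.01 -0.01] gap 1.002
mat 0.77 [473.6 315.1 299.6 189.5   6.1]
tray 0.83 [ 443.7 -313.9  283.1  137.4    4.3]
cover 0.96 [564.4  12.1 252.  151.9 -85.5]
unit 0.76 [656.7 -48.4  60.7  27.3 -86.7]
```

move_arm:
  rows:
    - [110,120,-230,0,0,0,-80]
    - [110,120,-230,0,0,0,-80]
    - [110,120,-230,0,0,0,-80]
    - [110,120,-230,0,0,0,-80]
    - [110,120,-230,0,0,0,-80]
    - [110,120,-230,0,0,0,-80]
    - [110,120,-230,0,0,0,-80]
    - [110,120,-230,0,0,0,-80]

```text
time_s: 2.45
eef_pos: [0.3823, 0.3372, 0.2227]
tool_rot: [0.43, 0.561, 0.43, -0.561]
wrist_force: [0.0, 0.3, -0.8]
finger_gap: 0.572
```

move_arm:
  rows:
    - [110,120,-223,-20,0,0,-80]
    - [110,120,-223,-20,0,0,-80]
    - [110,120,-223,-20,0,0,-80]
    - [110,120,-223,-20,0,0,-80]
    - [110,120,-223,-20,0,0,-80]
    - [110,120,-223,-20,0,0,-80]
    - [110,120,-223,-20,0,0,-80]
    - [110,120,-223,-20,0,0,-80]

```text
time_s: 3.45
eef_pos: [0.5023, 0.1141, 0.2028]
tool_rot: [-0.033, 0.706, -0.033, -0.706]
wrist_force: [0.3, -0.3, -0.0]
finger_gap: 0.57
```

move_arm:
  rows:
    - [110,0,0,0,0,0,-28]
    - [110,0,0,0,0,0,-28]
    - [110,0,0,0,0,0,-28]
    - [110,0,0,0,0,0,-28]

```text
time_s: 3.95
eef_pos: [0.5024, 0.1141, 0.2029]
tool_rot: [-0.202, 0.678, -0.202, -0.677]
wrist_force: [-0.1, 0.2, -0.0]
finger_gap: 0.571
```

```bash
python3 - <<'E'
from h import *
rep()
p=ctrl.read_camera("wrist");cv2.imwrite("pics/w1.png",p["frame"][:,:,::-1]);print(np.round(-np.array(p["R"]).T@p["t"],3))
for i,X in enumerate([(501,114.5),(518,-99),(611,123),(628,-90)]): print(i,px(p,[X[0]/1e3,X[1]/1e3,.127]))
for d in ctrl.outline_of("screw0_wing",p): print(d["p"],d["rect"],box(p,d["pixels"],.127))
E
```

```text
t 3.95 tcp [502.4 114.1 202.9] jaw -123.2 tilt [ 0. -0.] q [ 0.07 -0.03  1.83 -0.    1.34  2.22] F [-0.1  0.2 -0. ] T [-0.04  0.17 -0.04] gap 0.571
[0.562 0.075 0.365]
0 [[254.00086851 205.61292393]]
1 [[521.99800261   6.72097654]]
2 [[152.66271414  80.09266877]]
3 [[ 433.64883445 -164.44159365]]
0.94 [244.0, 180.3, 270.6, 228.2] [500.5 112.7  35.6  18.7 -41.3]
0.42 [126.3, 82.0, 251.8, 234.8] [552.3 132.4 132.9   6.8   4.3]
```

View pics/w1.png

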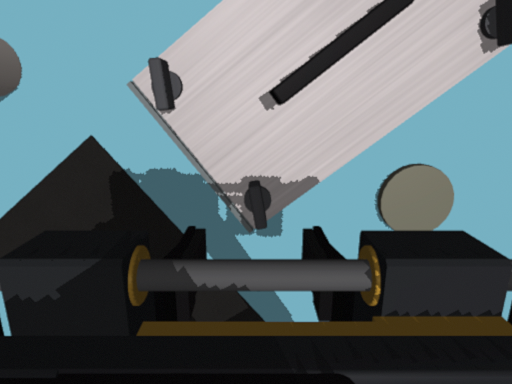

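```bash
python3 - <<'E'
from h import *
p=ctrl.read_camera("wrist")
def d(a,b,z=.136):
    w=ray(p,[a,b],z)*1000;v=w[1]-w[0];print(w.round(1).tolist(),"mid",w.mean(0).round(1),"len",np.hypot(*v).round(1),"ang",np.degrees(np.arctan2(v[1],v[0])).round(1))
d((262,226),(254,183));d((168,105),(156,60))
g=p["frame"].astype(int).sum(2)
c=cv2.resize(p["frame"][165:245,215:305][:,:,::-1],None,fx=6,fy=6);c2=cv2.resize(p["frame"][45:125,120:210][:,:,::-1],None,fx=6,fy=6)
c=np.hypot(1,0)*c.astype(float)*1.6
cv2.imwrite("pics/w1c.png",cv2.resize(np.hstack([np.clip(c,0,255),c2]),(800,356)))
E
```

```text
[[487.4, 116.6], [517.0, 104.0]] mid [502.2 110.3] len 32.2 ang -22.9
[[591.4, 122.4], [617.5, 112.2]] mid [604.5 117.3] len 28.0 ang -21.3[ WARN:0@0.986] global loadsave.cpp:1063 imwrite_ Unsupported depth image for selected encoder is fallbacked to CV_8U.
```

View pics/w1c.png

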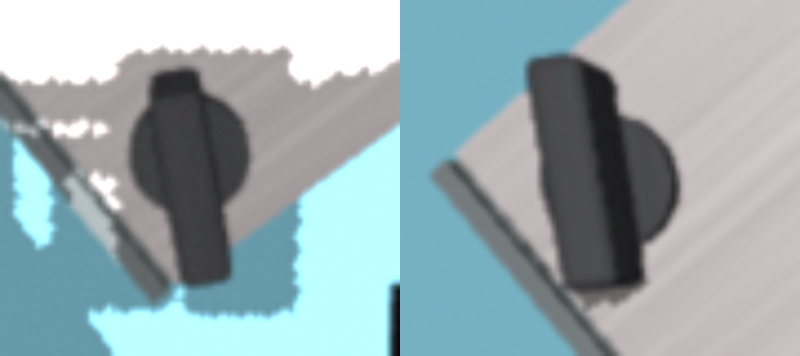

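```bash
cat >> h.py <<'E'
def seg(p,a,b,z=.127):
    w=ray(p,[a,b],z)*1000;v=w[1]-w[0];print("mid",w.mean(0).round(1),"len",np.hypot(*v).round(1),"ang",np.degrees(np.arctan2(v[1],v[0])).round(1))
E
python3 - <<'E'
from h import *
p=ctrl.read_camera("wrist")
seg(p,(261.8,228.1),(254.9,186.4));seg(p,(162.8,109.2),(155.4,58.5));rep()
E
```

```text
mid [497.9 112.6] len 32.4 ang -24.0
mid [606.5 121.1] len 32.3 ang -28.6
t 4.15 tcp [502.3 114.1 202.8] jaw -123.2 tilt [ 0. -0.] q [ 0.07 -0.03  1.83 -0.    1.34  2.22] F [ 1.1 -0.9  0.6] T [0.03 0.19 0.01] gap 0.569
```

move_arm:
  rows:
    - [110,-4,-1,-50,0,0,9]
    - [110,-4,-1,-80,0,0,9]
    - [110,-4,-1,-99,0,0,9]
    - [110,-4,-1,-99,0,0,9]
    - [255,-4,-1,-99,0,0,9]
    - [255,-4,-1,-99,0,0,9]
    - [255,-4,-1,-99,0,0,9]
    - [255,-4,-1,-99,0,0,9]

```text
time_s: 5.15
eef_pos: [0.4986, 0.1131, 0.1043]
tool_rot: [-0.148, 0.692, -0.148, -0.691]
wrist_force: [0.3, 0.9, 0.3]
finger_gap: 0.201
```

```bash
python3 -c "
from h import *
rep()"
```

```text
t 5.15 tcp [498.6 113.1 104.3] jaw -114.2 tilt [ 0.001 -0.   ] q [ 0.07  0.07  1.93 -0.    1.14  2.06] F [0.3 0.9 0.3] T [-0.02  0.2   0.03] gap 0.201
```

move_arm:
  rows:
    - [255,0,0,0,0,0,0]
    - [255,0,0,0,0,0,0]
    - [255,0,0,0,0,0,0]
    - [255,0,0,0,0,0,0]

```text
time_s: 5.65
eef_pos: [0.4987, 0.1131, 0.1044]
tool_rot: [-0.148, 0.692, -0.148, -0.691]
wrist_force: [-0.5, 1.0, 1.4]
finger_gap: 0.096
```

```bash
python3 -c "
from h import *
rep()"
```

```text
t 5.65 tcp [498.7 113.1 104.4] jaw -114.2 tilt [ 0.001 -0.   ] q [ 0.07  0.07  1.93 -0.    1.14  2.06] F [-0.5  1.   1.4] T [0.05 0.18 0.03] gap 0.096
```

move_arm:
  rows:
    - [255,0,0,0,0,0,10]
    - [255,0,0,0,0,0,20]
    - [255,0,0,0,0,0,30]
    - [255,0,0,0,0,0,40]
    - [255,0,0,0,0,0,50]
    - [255,0,0,0,0,0,60]
    - [255,0,0,0,0,0,70]
    - [255,0,0,0,0,0,80]

```text
time_s: 6.65
eef_pos: [0.4982, 0.114, 0.1044]
tool_rot: [0.332, 0.624, 0.334, -0.624]
wrist_force: [-2.1, 3.9, 1.7]
finger_gap: 0.098
```

move_arm:
  rows:
    - [255,0,0,0,0,0,8]
    - [255,0,0,0,0,0,16]
    - [255,0,0,0,0,0,24]
    - [255,0,0,0,0,0,32]
    - [255,0,0,0,0,0,36]
    - [255,0,0,0,0,0,36]

```text
time_s: 7.4
eef_pos: [0.4975, 0.1142, 0.1043]
tool_rot: [0.508, 0.49, 0.51, -0.491]
wrist_force: [-4.2, 0.8, 3.4]
finger_gap: 0.1
```

```bash
python3 -c "
from h import *
rep()"
```

```text
t 7.4 tcp [497.5 114.2 104.3] jaw 2.1 tilt [-0.004  0.002] q [0.07 0.07 1.93 0.   1.15 0.03] F [-4.2  0.8  3.4] T [0.17 0.72 0.03] gap 0.1
```

move_arm:
  rows:
    - [255,0,0,0,0,0,3]
    - [255,0,0,0,0,0,6]
    - [255,0,0,0,0,0,6]

```text
time_s: 7.78
eef_pos: [0.4974, 0.114, 0.1044]
tool_rot: [0.532, 0.464, 0.535, -0.465]
wrist_force: [-2.3, -1.5, 2.6]
finger_gap: 0.099
```

```bash
python3 -c "
from h import *
rep()"
```

```text
t 7.78 tcp [497.4 114.  104.4] jaw 7.9 tilt [-0.004  0.002] q [ 0.07  0.07  1.93  0.    1.15 -0.07] F [-2.3 -1.5  2.6] T [-0.16  0.48 -0.49] gap 0.099
```

move_arm:
  rows:
    - [110,0,0,0,0,0,-2]
    - [110,0,0,0,0,0,-2]
    - [110,0,0,0,0,0,-2]
    - [110,0,0,50,0,0,-4]
    - [110,0,0,100,0,0,-14]
    - [110,6,-60,100,0,0,-24]
    - [110,12,-120,100,0,0,-34]
    - [110,17,-180,100,0,0,-44]

```text
time_s: 8.78
eef_pos: [0.5146, -0.0676, 0.2047]
tool_rot: [0.318, 0.631, 0.32, -0.631]
wrist_force: [0.6, -0.6, -1.2]
finger_gap: 0.567
```

move_arm:
  rows:
    - [110,0,-35,0,0,0,-83]
    - [110,0,-35,0,0,0,-83]
    - [110,0,-35,0,0,0,-83]
    - [110,0,-35,0,0,0,-83]
    - [110,0,-35,0,0,0,-83]
    - [110,0,-35,0,0,0,-83]
    - [110,0,-35,0,0,0,-83]
    - [110,0,-35,0,0,0,-83]

```text
time_s: 9.78
eef_pos: [0.5147, -0.1026, 0.2047]
tool_rot: [-0.181, 0.685, -0.18, -0.682]
wrist_force: [0.7, -0.4, -0.4]
finger_gap: 0.568
```

```bash
python3 - <<'E'
from h import *
rep()
p=ctrl.read_camera("wrist");F=p["frame"][:,:,::-1];cv2.imwrite("pics/w2.png",F)
print(px(p,[[.515,-.101,.127],[.625,-.091,.127]]))
u=px(p,[[.515,-.101,.127]])[0].astype(int);x,y=u-[50,40]
c=cv2.resize(F[:300],(480,281))
cv2.imwrite("pics/w2c.png",np.hstack([cv2.resize(F,(400,300)),cv2.resize(F[y:y+75,x:x+100],(400,300),interpolation=cv2.INTER_CUBIC)]));print(x,y)
E
```

```text
t 9.78 tcp [ 514.7 -102.6  204.7] jaw -119.6 tilt [0.004 0.001] q [-0.35 -0.01  1.81  0.    1.34  1.74] F [ 0.7 -0.4 -0.4] T [-0.01  0.2  -0.  ] gap 0.568
[[251.66416371 203.9911819 ]
 [157.00333872  73.98670462]]
201 163
```

View pics/w2c.png

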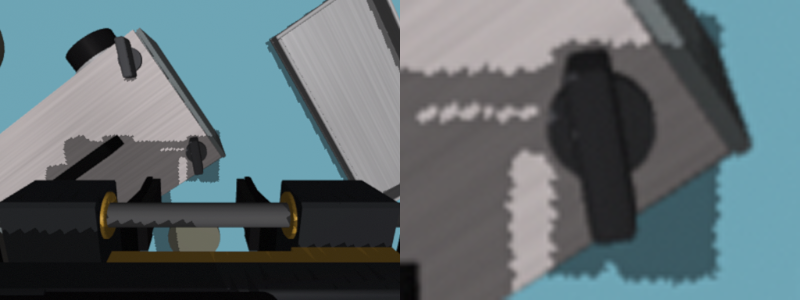

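```bash
python3 - <<'E'
from h import *
p=ctrl.read_camera("wrist")
seg(p,(254.2,222.5),(248,179.5))
F=p["frame"][:,:,::-1]
# automatic: dark pixels' top-face axis by outline
for d in ctrl.outline_of("screw1_wing",p):
    print(d["p"],d["rect"])
    ys,xs=np.nonzero(d["pixels"]);print(box(p,d["pixels"],.127))
E
```

```text
mid [ 516.9 -101.7] len 33.2 ang -22.2
0.89 [233.9, 174.8, 265.6, 223.5]
[ 518.4 -101.5   37.    20.4  -40.4]
```

move_arm:
  rows:
    - [130,2,1,-50,0,0,7.5]
    - [130,2,1,-80,0,0,7.5]
    - [130,2,1,-100,0,0,7.5]
    - [130,2,1,-100,0,0,7.5]
    - [255,2,1,-100,0,0,7.5]
    - [255,2,1,-100,0,0,7.5]
    - [255,2,1,-100,0,0,7.5]
    - [255,2,1,-100,0,0,7.5]

```text
time_s: 10.92
eef_pos: [0.517, -0.1016, 0.1052]
tool_rot: [-0.134, 0.696, -0.132, -0.693]
wrist_force: [3.3, 4.7, 2.0]
finger_gap: 0.118
```

move_arm:
  rows:
    - [255,0,0,0,0,0,0]
    - [255,0,0,0,0,0,0]
    - [255,0,0,0,0,0,0]
    - [255,0,0,0,0,0,0]

```text
time_s: 11.42
eef_pos: [0.5171, -0.1015, 0.1053]
tool_rot: [-0.134, 0.696, -0.132, -0.693]
wrist_force: [-0.3, 2.2, 0.4]
finger_gap: 0.098
```

move_arm:
  rows:
    - [255,0,0,0,0,0,10]
    - [255,0,0,0,0,0,20]
    - [255,0,0,0,0,0,30]
    - [255,0,0,0,0,0,40]
    - [255,0,0,0,0,0,50]
    - [255,0,0,0,0,0,60]
    - [255,0,0,0,0,0,70]
    - [255,0,0,0,0,0,80]

```text
time_s: 12.42
eef_pos: [0.5165, -0.1001, 0.1052]
tool_rot: [0.344, 0.617, 0.349, -0.616]
wrist_force: [-3.2, 5.9, 2.7]
finger_gap: 0.098
```

move_arm:
  rows:
    - [255,0,0,0,0,0,8]
    - [255,0,0,0,0,0,16]
    - [255,0,0,0,0,0,24]
    - [255,0,0,0,0,0,32]
    - [255,0,0,0,0,0,36]
    - [255,0,0,0,0,0,40]
    - [255,0,0,0,0,0,40]

```text
time_s: 13.3
eef_pos: [0.516, -0.1, 0.1052]
tool_rot: [0.533, 0.461, 0.539, -0.462]
wrist_force: [-3.7, 1.9, 3.2]
finger_gap: 0.105
```

```bash
python3 -c "
from h import *
rep()"
```

```text
t 13.3 tcp [ 516.  -100.   105.2] jaw 8.6 tilt [-0.007  0.005] q [-0.34  0.11  1.89  0.    1.16 -0.49] F [-3.7  1.9  3.2] T [ 0.26  0.47 -0.58] gap 0.105
```

move_arm:
  rows:
    - [110,0,0,0,0,0,-3]
    - [110,0,0,0,0,0,-3]
    - [110,0,0,0,0,0,-3]
    - [110,0,0,50,0,0,-5]
    - [110,0,0,100,0,0,-15]
    - [110,36,3,100,0,0,-25]
    - [110,72,6,100,0,0,-35]
    - [110,109,9,100,0,0,-45]

```text
time_s: 14.3
eef_pos: [0.6262, -0.091, 0.2055]
tool_rot: [0.314, 0.633, 0.32, -0.631]
wrist_force: [0.4, 0.1, 0.9]
finger_gap: 0.568
```

move_arm:
  rows:
    - [110,0,0,0,0,0,-83]
    - [110,0,0,0,0,0,-83]
    - [110,0,0,0,0,0,-83]
    - [110,0,0,0,0,0,-83]
    - [110,0,0,0,0,0,-83]
    - [110,0,0,0,0,0,-83]
    - [110,0,0,0,0,0,-83]
    - [110,0,0,0,0,0,-83]

```text
time_s: 15.3
eef_pos: [0.6262, -0.0911, 0.2053]
tool_rot: [-0.185, 0.685, -0.182, -0.68]
wrist_force: [-0.2, -0.7, 0.3]
finger_gap: 0.569
```

```bash
cat >> h.py <<'E'
def look(X,name):
    rep();p=ctrl.read_camera("wrist");F=p["frame"][:,:,::-1]
    x,y=np.clip(px(p,[X])[0].astype(int)-[50,37],0,[411,308])
    c=cv2.resize(F[y:y+75,x:x+100],(400,300),interpolation=cv2.INTER_CUBIC)
    cv2.imwrite(f"pics/{name}.png",np.hstack([cv2.resize(F,(400,300)),c]));print("crop origin",x,y);return p
E
python3 - <<'E'
from h import *
look([.625,-.091,.127],"w3")
E
```

```text
t 15.3 tcp [626.2 -91.1 205.3] jaw -120.0 tilt [0.008 0.002] q [-0.27  0.24  1.53  0.    1.36  1.82] F [-0.2 -0.7  0.3] T [-0.04  0.11 -0.01] gap 0.569
crop origin 204 167
```

View pics/w3.png

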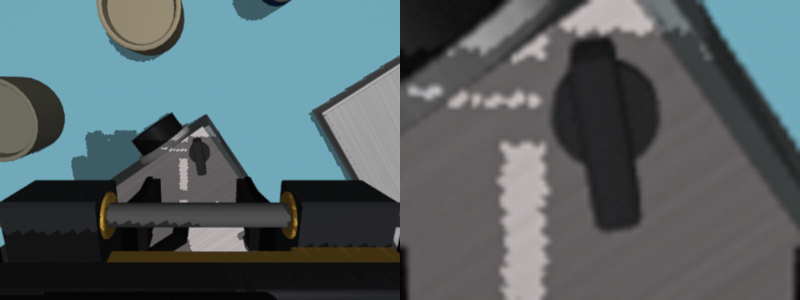

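```bash
python3 - <<'E'
from h import *
p=ctrl.read_camera("wrist")
seg(p,(258.2,224),(252.5,180.7))
E
```

```text
mid [626.2 -92.2] len 33.6 ang -23.1
```

move_arm:
  rows:
    - [130,0,-1,-50,0,0.4,7]
    - [130,0,-1,-80,0,0.4,7]
    - [130,0,-1,-101,0,0.4,7]
    - [130,0,-1,-101,0,0.4,7]
    - [255,0,-1,-101,0,0.4,7]
    - [255,0,-1,-101,0,0.4,7]
    - [255,0,-1,-101,0,0.4,7]
    - [255,0,-1,-101,0,0.4,7]

```text
time_s: 16.4
eef_pos: [0.6266, -0.0921, 0.1049]
tool_rot: [-0.141, 0.694, -0.139, -0.693]
wrist_force: [0.7, 3.2, 0.3]
finger_gap: 0.119
```

move_arm:
  rows:
    - [255,0,0,0,0,0,0]
    - [255,0,0,0,0,0,0]
    - [255,0,0,0,0,0,0]
    - [255,0,0,0,0,0,0]

```text
time_s: 16.9
eef_pos: [0.6265, -0.092, 0.1049]
tool_rot: [-0.141, 0.693, -0.139, -0.693]
wrist_force: [-0.9, 1.7, -0.0]
finger_gap: 0.099
```

move_arm:
  rows:
    - [255,0,0,0,0,0,10]
    - [255,0,0,0,0,0,20]
    - [255,0,0,0,0,0,30]
    - [255,0,0,0,0,0,40]
    - [255,0,0,0,0,0,50]
    - [255,0,0,0,0,0,60]
    - [255,0,0,0,0,0,70]
    - [255,0,0,0,0,0,80]

```text
time_s: 17.9
eef_pos: [0.6261, -0.0906, 0.1049]
tool_rot: [-0.339, -0.619, -0.342, 0.62]
wrist_force: [-2.5, 5.7, 2.7]
finger_gap: 0.102
```

move_arm:
  rows:
    - [255,0,0,0,0,0,8]
    - [255,0,0,0,0,0,16]
    - [255,0,0,0,0,0,24]
    - [255,0,0,0,0,0,32]
    - [255,0,0,0,0,0,36]
    - [255,0,0,0,0,0,41]
    - [255,0,0,0,0,0,41]

```text
time_s: 18.77
eef_pos: [0.6253, -0.0903, 0.1049]
tool_rot: [0.533, 0.461, 0.538, -0.463]
wrist_force: [-4.7, 2.8, 3.9]
finger_gap: 0.103
```

```bash
python3 -c "
from h import *
rep()"
```

```text
t 18.77 tcp [625.3 -90.3 104.9] jaw 8.5 tilt [-0.007  0.002] q [-0.27  0.35  1.6  -0.    1.2  -0.42] F [-4.7  2.8  3.9] T [ 0.29  0.8  -0.6 ] gap 0.103
```

move_arm:
  rows:
    - [110,0,0,0,0,0,-3]
    - [110,0,0,0,0,0,-3]
    - [110,0,0,0,0,0,-3]
    - [110,0,0,50,0,0,-5]
    - [110,0,0,100,0,0,-15]
    - [110,-5,60,100,0,0,-25]
    - [110,-10,120,100,0,0,-35]
    - [110,-16,180,100,0,0,-45]

```text
time_s: 19.77
eef_pos: [0.6093, 0.0912, 0.2053]
tool_rot: [0.314, 0.633, 0.318, -0.632]
wrist_force: [0.5, 0.7, -0.2]
finger_gap: 0.566
```

move_arm:
  rows:
    - [110,0,32,0,0,0,-83]
    - [110,0,32,0,0,0,-83]
    - [110,0,32,0,0,0,-83]
    - [110,0,32,0,0,0,-83]
    - [110,0,32,0,0,0,-83]
    - [110,0,32,0,0,0,-83]
    - [110,0,32,0,0,0,-83]
    - [110,0,32,0,0,0,-83]

```text
time_s: 20.78
eef_pos: [0.6095, 0.1231, 0.2053]
tool_rot: [-0.186, 0.684, -0.183, -0.681]
wrist_force: [0.3, 0.3, -0.9]
finger_gap: 0.564
```

```bash

python3 - <<'E'
from h import *
look([.608,.122,.127],"w4")
E
```

```text
t 20.77 tcp [609.5 123.1 205.3] jaw -120.2 tilt [0.006 0.003] q [0.07 0.22 1.56 0.   1.36 2.17] F [ 0.3  0.3 -0.9] T [0.03 0.18 0.03] gap 0.564
crop origin 206 167
```

View pics/w4.png

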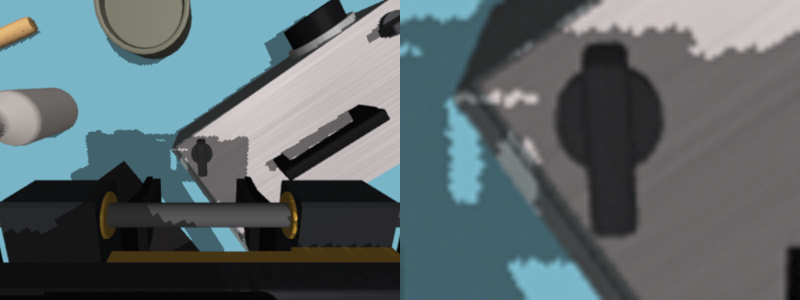

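```bash
python3 - <<'E'
from h import *
p=ctrl.read_camera("wrist")
seg(p,(259.2,225),(257.7,182))
E
```

```text
mid [607.3 120.5] len 33.2 ang -28.4
```

move_arm:
  rows:
    - [130,-2,-2,-50,0,0.4,1.5]
    - [130,-2,-2,-80,0,0.4,1.5]
    - [130,-2,-2,-101,0,0.4,1.5]
    - [130,-2,-2,-101,0,0.4,1.5]
    - [255,-2,-2,-101,0,0.4,1.5]
    - [255,-2,-2,-101,0,0.4,1.5]
    - [255,-2,-2,-101,0,0.4,1.5]
    - [255,-2,-2,-101,0,0.4,1.5]

```text
time_s: 21.88
eef_pos: [0.6077, 0.1211, 0.1049]
tool_rot: [0.175, -0.685, 0.173, 0.686]
wrist_force: [-0.4, 0.2, 0.1]
finger_gap: 0.124
```

move_arm:
  rows:
    - [255,0,0,0,0,0,0]
    - [255,0,0,0,0,0,0]
    - [255,0,0,0,0,0,0]
    - [255,0,0,0,0,0,0]

```text
time_s: 22.38
eef_pos: [0.6077, 0.1211, 0.1048]
tool_rot: [0.175, -0.685, 0.173, 0.686]
wrist_force: [-1.5, -0.8, 0.6]
finger_gap: 0.107
```

move_arm:
  rows:
    - [255,0,0,0,0,0,10]
    - [255,0,0,0,0,0,20]
    - [255,0,0,0,0,0,30]
    - [255,0,0,0,0,0,40]
    - [255,0,0,0,0,0,50]
    - [255,0,0,0,0,0,60]
    - [255,0,0,0,0,0,70]
    - [255,0,0,0,0,0,80]

```text
time_s: 23.38
eef_pos: [0.6076, 0.1224, 0.1048]
tool_rot: [-0.308, -0.635, -0.31, 0.636]
wrist_force: [-0.5, 4.7, -0.0]
finger_gap: 0.099
```

move_arm:
  rows:
    - [255,0,0,0,0,0,9]
    - [255,0,0,0,0,0,18]
    - [255,0,0,0,0,0,27]
    - [255,0,0,0,0,0,36]
    - [255,0,0,0,0,0,42]
    - [255,0,0,0,0,0,47]
    - [255,0,0,0,0,0,47]

```text
time_s: 24.25
eef_pos: [0.6069, 0.1228, 0.1048]
tool_rot: [0.536, 0.459, 0.538, -0.461]
wrist_force: [-3.7, 2.0, 2.1]
finger_gap: 0.106
```

```bash
python3 -c "
from h import *
rep()"
```

```text
t 24.25 tcp [606.9 122.8 104.8] jaw 8.8 tilt [-0.005 -0.   ] q [ 0.07  0.32  1.64  0.    1.19 -0.08] F [-3.7  2.   2.1] T [ 0.18  0.67 -0.58] gap 0.106
```

move_arm:
  rows:
    - [110,0,0,0,0,0,-3.5]
    - [110,0,0,0,0,0,-3.5]
    - [110,0,0,0,0,0,-3.5]
    - [110,0,0,60,0,0,-3.5]
    - [110,0,0,120,0,0,-3.5]
    - [110,-15,-40,160,0,0,-3.5]
    - [110,-30,-80,160,0,0,-3.5]
    - [110,-45.5,-111,160,0,0,-3.8]

```text
time_s: 25.25
eef_pos: [0.5614, 0.0103, 0.2659]
tool_rot: [0.521, 0.477, 0.522, -0.478]
wrist_force: [0.2, -0.7, -0.4]
finger_gap: 0.569
```

move_arm:
  rows:
    - [110,0,0,0,0,0,0]
    - [110,0,0,0,0,0,0]

```text
time_s: 25.5
eef_pos: [0.5618, 0.0105, 0.2662]
tool_rot: [0.521, 0.477, 0.522, -0.478]
wrist_force: [0.7, 0.5, -0.1]
finger_gap: 0.567
```

```bash

python3 - <<'E'
from h import *
rep()
p=ctrl.read_camera("wrist");q=ctrl.read_camera("top")
F=q["frame"][150:250,185:315][:,:,::-1]
cv2.imwrite("pics/chk.png",np.hstack([cv2.resize(p["frame"][:,:,::-1],(400,300)),cv2.resize(F,(400,300),interpolation=cv2.INTER_CUBIC)]))
print(px(p,[.5614,.0117,.139]))
E
```

```text
t 25.5 tcp [561.8  10.5 266.2] jaw 5.0 tilt [-0.002 -0.   ] q [-0.12  0.05  1.64 -0.    1.46 -0.21] F [ 0.7  0.5 -0.1] T [-0.12  0.08 -0.03] gap 0.567
[[253.73777467 184.84223513]]
```

View pics/chk.png

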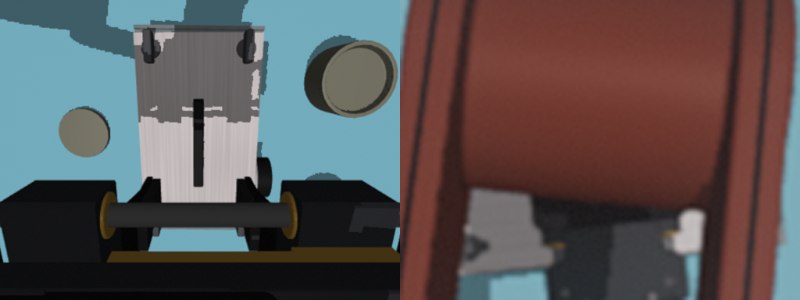

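move_arm:
  rows:
    - [130,0,1,-60,0,0,0]
    - [130,0,1,-110,0,0,0]
    - [130,0,1,-140,0,0,0]
    - [130,0,1,-156,0,0,0]
    - [130,0,1,-156,0,0,0]
    - [255,0,1,-156,0,0,0]
    - [255,0,1,-156,0,0,0]
    - [255,0,1,-156,0,0,0]

```text
time_s: 26.6
eef_pos: [0.5625, 0.012, 0.111]
tool_rot: [0.521, 0.477, 0.522, -0.478]
wrist_force: [-0.8, -0.0, -0.5]
finger_gap: 0.234
```

move_arm:
  rows:
    - [255,0,0,0,0,0,0]
    - [255,0,0,0,0,0,0]
    - [255,0,0,0,0,0,0]
    - [255,0,0,0,0,0,0]
    - [255,0,0,0,0,0,0]

```text
time_s: 27.22
eef_pos: [0.5622, 0.012, 0.1111]
tool_rot: [0.521, 0.477, 0.522, -0.478]
wrist_force: [-4.6, -1.8, 4.7]
finger_gap: 0.134
```

move_arm:
  rows:
    - [255,0,0,3,0,0,0]
    - [255,0,0,6,0,0,0]
    - [255,0,0,10,0,0,0]
    - [255,0,0,15,0,0,0]
    - [255,0,0,20,0,0,0]
    - [255,0,0,25,0,0,0]

```text
time_s: 27.98
eef_pos: [0.5623, 0.012, 0.1366]
tool_rot: [0.521, 0.477, 0.522, -0.478]
wrist_force: [-0.3, -0.4, -6.2]
finger_gap: 0.135
```

```bash

python3 -c "
from h import *
rep()"
```

```text
t 27.98 tcp [562.3  12.  136.6] jaw 5.1 tilt [-0.001 -0.   ] q [-0.12  0.15  1.77 -0.    1.22 -0.21] F [-0.3 -0.4 -6.2] T [-0.06  0.02 -0.04] gap 0.135
```

move_arm:
  rows:
    - [255,0,0,20,0,0,0]
    - [255,-5,25,25,0,0,5]
    - [255,-13,55,25,0,0,13]
    - [255,-22,85,25,0,0,22]
    - [255,-31,115,25,0,0,31]
    - [255,-40,145,25,0,0,40]
    - [255,-49,175,25,0,0,49]
    - [255,-58,200,25,0,0,58]

```text
time_s: 28.98
eef_pos: [0.504, 0.2131, 0.1619]
tool_rot: [0.688, 0.163, 0.688, -0.163]
wrist_force: [-0.4, -0.4, -5.7]
finger_gap: 0.131
```

move_arm:
  rows:
    - [255,-8,30,0,0,0,9]
    - [255,-16,60,-5,0,0,18]
    - [255,-24,85,-25,0,0,26]
    - [255,-31,103,-50,0,0,33]
    - [255,-31,103,-80,0,0,33]
    - [255,-31,103,-95,0,0,33]
    - [255,-31,103,-95,0,0,33]

```text
time_s: 29.85
eef_pos: [0.4721, 0.3155, 0.0659]
tool_rot: [0.705, -0.04, 0.707, 0.039]
wrist_force: [-0.1, -0.2, -5.9]
finger_gap: 0.137
```

```bash

python3 - <<'E'
from h import *
rep()
p=ctrl.read_camera("top")
for n,z in(("mat",.003),("cover",.055),("tray",.028)):
    for d in ctrl.outline_of(n,p)[:1]: print(n,d["p"],box(p,d["pixels"],z))
cv2.imwrite("pics/mat.png",cv2.resize(p["frame"][:,:,::-1],(800,600)))
E
```

```text
t 29.85 tcp [472.1 315.5  65.9] jaw 96.4 tilt [-0.002 -0.002] q [ 0.45  0.25  1.8  -0.    1.09 -1.23] F [-0.1 -0.2 -5.9] T [0.03 0.05 0.03] gap 0.137
mat 0.67 [473.8 313.3 300.9 191.7   6.4]
cover 0.71 [476.4 313.3 253.  150.7   6.7]
tray 0.8 [ 445.2 -313.3  281.9  140.1    4. ]
```

View pics/mat.png

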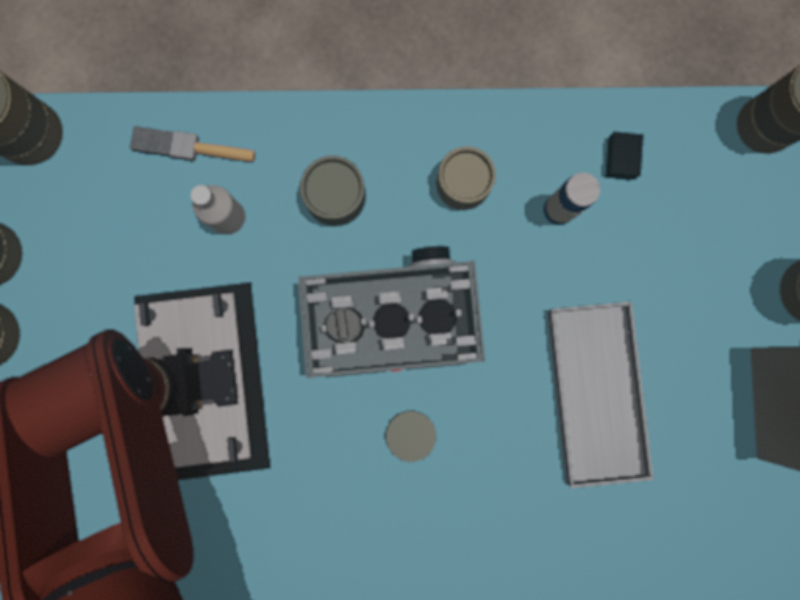

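move_arm:
  rows:
    - [255,0.5,-0.5,-10,0,0,0]
    - [255,1,-1,-20,0,0,0]
    - [255,1,-1,-25,0,0,0]
    - [255,1,-1,-28,0,0,0]
    - [255,1,-1,-30,0,0,0]
    - [255,1,-1,-31,0,0,0]
    - [255,1,-1,-31,0,0,0]

```text
time_s: 30.92
eef_pos: [0.4755, 0.3156, 0.0378]
tool_rot: [0.707, -0.039, 0.705, 0.039]
wrist_force: [0.9, 0.6, -6.0]
finger_gap: 0.13
```

```bash

python3 -c "
from h import *
rep()"
```

```text
t 30.93 tcp [475.5 315.6  37.8] jaw 96.3 tilt [0.003 0.001] q [ 0.45  0.3   1.81 -0.    1.03 -1.23] F [ 0.9  0.6 -6. ] T [0.03 0.03 0.01] gap 0.13
```

move_arm:
  rows:
    - [255,-1.8,-1.2,-1,0,0,0]
    - [255,-1.8,-1.2,-2,0,0,0]
    - [255,-1.8,-1.2,-3,0,0,0]
    - [255,-1.8,-1.2,-4,0,0,0]
    - [255,-1.8,-1.2,-4,0,0,0]

```text
time_s: 31.55
eef_pos: [0.4737, 0.3144, 0.0346]
tool_rot: [0.707, -0.039, 0.705, 0.039]
wrist_force: [-4.4, -2.2, 5.0]
finger_gap: 0.136
```

```bash

python3 -c "
from h import *
rep()"
```

```text
t 31.55 tcp [473.7 314.4  34.6] jaw 96.4 tilt [0.003 0.001] q [ 0.45  0.3   1.82 -0.    1.03 -1.23] F [-4.4 -2.2  5. ] T [-0.3   0.74 -0.04] gap 0.136
```

move_arm:
  rows:
    - [110,0,0,0,0,0,0]
    - [110,0,0,0,0,0,0]
    - [110,0,0,0,0,0,0]
    - [110,0,0,30,0,0,0]
    - [110,0,0,80,0,0,0]
    - [110,0,0,140,0,0,0]
    - [110,10,-30,170,0,0,-10]
    - [110,22,-60,170,0,0,-20]

```text
time_s: 32.55
eef_pos: [0.4981, 0.2549, 0.2088]
tool_rot: [0.706, 0.087, 0.698, -0.084]
wrist_force: [0.4, -0.2, -0.7]
finger_gap: 0.565
```

move_arm:
  rows:
    - [110,12,-35,0,0,0,-80]
    - [110,24,-70,0,0,0,-80]
    - [110,36,-105,0,0,0,-80]
    - [110,48,-140,0,0,0,-80]
    - [110,60,-169,0,0,0,-80]
    - [110,60,-169,0,0,0,-80]
    - [110,60,-169,0,0,0,-80]
    - [110,60,-169,0,0,0,-80]

```text
time_s: 33.55
eef_pos: [0.5583, 0.0857, 0.2088]
tool_rot: [-0.485, -0.516, -0.478, 0.519]
wrist_force: [-0.2, -0.0, 0.5]
finger_gap: 0.567
```

move_arm:
  rows:
    - [110,0,0,0,0,0,-81]
    - [110,0,0,0,0,0,-81]
    - [110,0,0,0,0,0,-81]
    - [110,0,0,0,0,0,-81]
    - [110,0,0,0,0,0,-81]
    - [110,0,0,0,0,0,-81]
    - [110,0,0,0,0,0,-81]
    - [110,0,0,0,0,0,-81]

```text
time_s: 34.55
eef_pos: [0.5584, 0.0856, 0.2087]
tool_rot: [-0.03, -0.703, -0.026, 0.71]
wrist_force: [-0.4, -0.5, -0.3]
finger_gap: 0.569
```

```bash

python3 - <<'E'
from h import *
p=ctrl.read_camera("top")
for n,z in(("mat",.003),("cover",.022),("tray",.028)):
    for d in ctrl.outline_of(n,p)[:1]: print(n,d["p"],box(p,d["pixels"],z))
look([.555,.085,.088],"f2")
E
```

```text
mat 0.56 [466.8 380.1 300.7  84.9   0.6]
cover 0.57 [473.  364.8 254.4  71.1   0.6]
tray 0.55 [ 444.5 -313.6  280.   138.     4.6]
t 34.75 tcp [558.3  85.7 208.8] jaw -85.0 tilt [-0.009 -0.006] q [ 0.02  0.1   1.69 -0.01  1.36  1.5 ] F [ 0.3 -0.3  0.7] T [-0.01  0.1   0.09] gap 0.568
crop origin 203 153
```

View pics/f2.png

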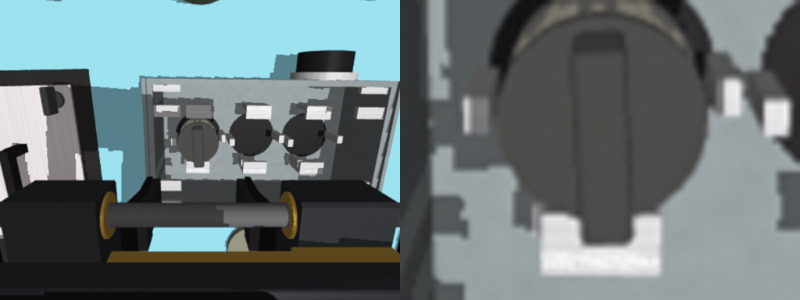

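```bash
python3 - <<'E'
from h import *
p=ctrl.read_camera("wrist")
for z in(.08,.088,.096): seg(p,(254.7,213),(252.5,165),z)
E
```

```text
mid [554.1  84.5] len 44.0 ang 7.5
mid [556.3  84.7] len 42.7 ang 7.5
mid [558.4  84.9] len 41.5 ang 7.5
```

move_arm:
  rows:
    - [120,-2.5,-1,-50,0.3,-0.5,2.5]
    - [120,-2.5,-1,-100,0.3,-0.5,2.5]
    - [120,-2.5,-1,-130,0.3,-0.5,2.5]
    - [120,-2.5,-1,-144,0.3,-0.5,2.5]
    - [120,-2.5,-1,-144,0.3,-0.5,2.5]
    - [255,-2.5,-1,-144,0.3,-0.5,2.5]
    - [255,-2.5,-1,-144,0.3,-0.5,2.5]
    - [255,-2.5,-1,-144,0.3,-0.5,2.5]

```text
time_s: 35.85
eef_pos: [0.5565, 0.0847, 0.0658]
tool_rot: [0.046, 0.706, 0.046, -0.705]
wrist_force: [0.2, -0.3, 0.1]
finger_gap: 0.274
```

move_arm:
  rows:
    - [255,0,0,0,0,0,0]
    - [255,0,0,0,0,0,0]
    - [255,0,0,0,0,0,0]
    - [255,0,0,0,0,0,0]
    - [255,0,0,0,0,0,0]

```text
time_s: 36.48
eef_pos: [0.5568, 0.0848, 0.0662]
tool_rot: [0.046, 0.706, 0.046, -0.705]
wrist_force: [-0.7, 1.1, 4.3]
finger_gap: 0.138
```

```bash

python3 -c "
from h import *
rep()"
```

```text
t 36.48 tcp [556.8  84.8  66.2] jaw -82.6 tilt [ 0.002 -0.   ] q [ 0.01  0.24  1.82 -0.    1.08  1.45] F [-0.7  1.1  4.3] T [ 0.11  0.23 -0.01] gap 0.138
```

Held at 12 mm. Turn it counter-clockwise.

move_arm:
  rows:
    - [255,0,0,0,0,0,8]
    - [255,0,0,0,0,0,16]
    - [255,0,0,0,0,0,24]
    - [255,0,0,0,0,0,32]
    - [255,0,0,0,0,0,40]
    - [255,0,0,0,0,0,48]
    - [255,0,0,0,0,0,55]
    - [255,0,0,0,0,0,60]

```text
time_s: 37.48
eef_pos: [0.5571, 0.0844, 0.0662]
tool_rot: [0.394, 0.588, 0.393, -0.587]
wrist_force: [0.4, -1.2, 1.9]
finger_gap: 0.137
```

```bash

python3 -c "
from h import *
rep()"
```

```text
t 37.48 tcp [557.1  84.4  66.2] jaw -22.4 tilt [0.002 0.001] q [0.01 0.24 1.82 0.   1.08 0.4 ] F [ 0.4 -1.2  1.9] T [-0.3  -0.11 -0.06] gap 0.137
```

move_arm:
  rows:
    - [255,0,0,0,0,0,4]
    - [255,0,0,0,0,0,8]
    - [255,0,0,4,0,0,8]
    - [255,0,0,10,0,0,8]
    - [255,0,0,20,0,0,8]
    - [255,0,0,30,0,0,8]
    - [255,0,0,30,0,0,8]

```text
time_s: 38.35
eef_pos: [0.5583, 0.0844, 0.0978]
tool_rot: [0.434, 0.56, 0.433, -0.557]
wrist_force: [0.7, -0.3, -2.6]
finger_gap: 0.139
```

```bash

python3 -c "
from h import *
rep()"
```

```text
t 38.35 tcp [558.3  84.4  97.8] jaw -14.4 tilt [0.005 0.001] q [0.01 0.2  1.8  0.   1.14 0.26] F [ 0.7 -0.3 -2.6] T [-0.08  0.05 -0.05] gap 0.139
```

move_arm:
  rows:
    - [255,0,0,20,0,0,0]
    - [255,0,0,45,0,0,0]
    - [255,0,0,70,0,0,0]
    - [255,0,0,85,0,0,0]
    - [255,-5,-15,85,0,0,0]
    - [255,-15,-50,85,0,0,0]
    - [255,-26,-90,85,0,0,0]
    - [255,-37,-130,85,0,0,0]

```text
time_s: 39.35
eef_pos: [0.5194, -0.0472, 0.1811]
tool_rot: [0.434, 0.559, 0.433, -0.558]
wrist_force: [1.3, -0.5, -1.7]
finger_gap: 0.136
```

```bash

python3 - <<'E'
from h import *
rep()
p=ctrl.read_camera("top")
for n,z in(("tray",.028),("mat",.003),("cover",.022)):
    for d in ctrl.outline_of(n,p)[:1]: print(n,d["p"],box(p,d["pixels"],z))
E
```

```text
t 39.35 tcp [519.4 -47.2 181.1] jaw -14.4 tilt [0.002 0.001] q [-0.24  0.    1.84  0.    1.29  0.01] F [ 1.3 -0.5 -1.7] T [-0.11  0.03  0.04] gap 0.136
tray 0.93 [ 443.4 -313.5  280.5  138.2    4.8]
mat 0.55 [474.6 315.1 302.5 192.4   6.3]
cover 0.96 [478.1 313.7 252.6 150.8   6.2]
```

move_arm:
  rows:
    - [255,-12,-40,0,0,0,0]
    - [255,-25,-85,0,0,0,0]
    - [255,-38,-130,0,0,0,0]
    - [255,-51,-175,0,0,0,0]
    - [255,-64,-220,-10,0,0,0]
    - [255,-75,-255,-30,0,0,0]
    - [255,-75,-266,-60,0,0,0]
    - [255,-75,-266,-70,0,0,0]

```text
time_s: 40.55
eef_pos: [0.4439, -0.3113, 0.1088]
tool_rot: [0.431, 0.56, 0.434, -0.558]
wrist_force: [-0.0, 0.3, -1.6]
finger_gap: 0.134
```

move_arm:
  rows:
    - [255,0,0,0,0,0,0]
    - [255,0,0,0,0,0,0]

```text
time_s: 40.8
eef_pos: [0.4446, -0.3106, 0.1095]
tool_rot: [0.432, 0.56, 0.434, -0.558]
wrist_force: [0.2, 0.0, -1.4]
finger_gap: 0.137
```

```bash

python3 - <<'E'
from h import *
rep()
p=ctrl.read_camera("top")
for n,z in(("tray",.028),):
    for d in ctrl.outline_of(n,p)[:1]: print(n,d["p"],box(p,d["pixels"],z))
cv2.imwrite("pics/tray.png",cv2.resize(p["frame"][:,:,::-1],(800,600)))
E
```

```text
t 40.8 tcp [ 444.6 -310.6  109.5] jaw -14.5 tilt [0.    0.005] q [-0.76  0.14  1.84  0.    1.16 -0.51] F [ 0.2  0.  -1.4] T [-0.1   0.03  0.02] gap 0.137
tray 0.9 [ 444.6 -313.4  279.4  136.3    4.4]
```

View pics/tray.png

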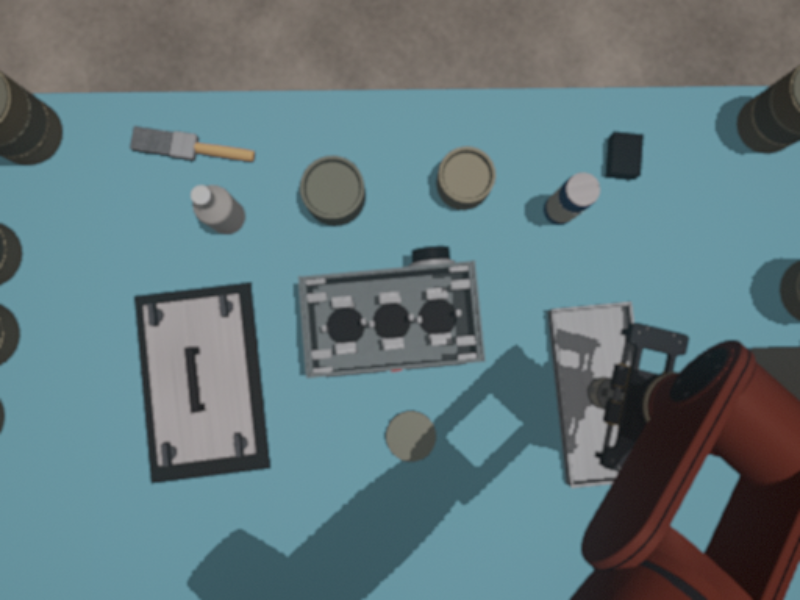

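move_arm:
  rows:
    - [255,0,-2.5,-10,-0.3,0,0]
    - [255,0,-2.5,-22,-0.3,0,0]
    - [255,0,-2.5,-32,-0.3,0,0]
    - [255,0,-2.5,-39,-0.3,0,0]
    - [255,0,-2.5,-43,-0.3,0,0]
    - [255,0,-2.5,-45,-0.3,0,0]
    - [255,0,-2.5,-45,-0.3,0,0]

```text
time_s: 41.78
eef_pos: [0.4449, -0.3138, 0.0651]
tool_rot: [0.434, 0.559, 0.432, -0.559]
wrist_force: [0.2, 0.1, -1.9]
finger_gap: 0.133
```

```bash

python3 -c "
from h import *
rep()"
```

```text
t 41.77 tcp [ 444.9 -313.8   65.1] jaw -14.5 tilt [ 0.001 -0.001] q [-0.76  0.2   1.87 -0.    1.07 -0.51] F [ 0.2  0.1 -1.9] T [-0.09  0.09  0.05] gap 0.133
```

move_arm:
  rows:
    - [255,0,0,-1,0,0,0]
    - [255,0,0,-2,0,0,0]
    - [255,0,0,-3,0,0,0]
    - [255,0,0,-3,0,0,0]

```text
time_s: 42.28
eef_pos: [0.4452, -0.3141, 0.0632]
tool_rot: [-0.434, -0.559, -0.432, 0.559]
wrist_force: [-2.0, 0.6, 5.8]
finger_gap: 0.135
```

```bash

python3 -c "
from h import *
rep()"
```

```text
t 42.27 tcp [ 445.2 -314.1   63.2] jaw -14.5 tilt [ 0.002 -0.002] q [-0.76  0.2   1.87 -0.    1.07 -0.51] F [-2.   0.6  5.8] T [0.27 0.48 0.  ] gap 0.135
```

Touching down. Release, rise and check both filter and cover.

move_arm:
  rows:
    - [130,0,0,0,0,0,0]
    - [130,0,0,0,0,0,0]
    - [130,0,0,0,0,0,0]
    - [130,0,0,30,0,0,0]
    - [130,0,0,80,0,0,0]
    - [130,0,0,130,0,0,0]
    - [130,5,40,180,0,0,10]
    - [130,10,90,200,0,0,20]

```text
time_s: 43.28
eef_pos: [0.4563, -0.2247, 0.2668]
tool_rot: [0.527, 0.475, 0.522, -0.474]
wrist_force: [0.5, 1.9, -0.3]
finger_gap: 0.486
```

move_arm:
  rows:
    - [110,10,50,20,0,0,10]
    - [110,20,100,20,0,0,20]
    - [110,30,150,20,0,0,20]
    - [110,30,200,20,0,0,20]
    - [110,30,250,20,0,0,20]
    - [110,20,300,20,0,0,20]
    - [110,10,330,20,0,0,20]
    - [110,10,330,20,0,0,20]

```text
time_s: 44.28
eef_pos: [0.4656, 0.1072, 0.2868]
tool_rot: [0.602, 0.376, 0.597, -0.374]
wrist_force: [0.1, -1.3, -0.8]
finger_gap: 0.568
```

```bash

python3 - <<'E'
from h import *
rep()
p=ctrl.read_camera("top")
for n,z in(("tray",.028),("mat",.003),("cover",.022),("filter2",.05)):
    for d in ctrl.outline_of(n,p)[:1]: print(n,d["p"],box(p,d["pixels"],z))
F=p["frame"][:,:,::-1];cv2.imwrite("pics/fin.png",np.hstack([cv2.resize(F[170:320,75:195],(400,500),interpolation=cv2.INTER_CUBIC),cv2.resize(F[180:330,340:460],(400,500),interpolation=cv2.INTER_CUBIC)]))
w=ctrl.read_camera("wrist");cv2.imwrite("pics/finw.png",w["frame"][:,:,::-1])
def rect(c,a,b,yaw,z):
    c0=np.array([[a,b],[-a,b],[-a,-b],[a,-b]])/2e3;r=np.radians(yaw);R=np.array([[np.cos(r),-np.sin(r)],[np.sin(r),np.cos(r)]])
    return np.c_[c0@R.T+np.array(c)/1e3,np.full(4,z)]
print(((px(p,rect((473.7,315),300,190,6.2,.003))-[75,170])*3.333).round().tolist())
print(((px(p,rect((473.7,314.5),250,150,6.3,.0225))-[75,170])*3.333).round().tolist())
E
```

```text
t 44.27 tcp [465.6 107.2 286.8] jaw 25.9 tilt [ 0.008 -0.002] q [ 0.06 -0.18  1.82 -0.    1.5  -0.39] F [ 0.1 -1.3 -0.8] T [-0.07 -0.02 -0.02] gap 0.568
tray 0.69 [ 447.7 -301.3  282.1  138.     4.6]
mat 0.77 [567.3 325.6 191.7 113.5 -82.8]
cover 0.67 [547.6 321.  151.7 113.2 -83. ]
filter2 0.72 [563.3 310.8 184.7 108.8 -83.9]
[[35.0, 61.0], [72.0, 463.0], [329.0, 430.0], [286.0, 30.0]]
[[55.0, 89.0], [87.0, 430.0], [294.0, 403.0], [257.0, 64.0]]
```

View pics/fin.png

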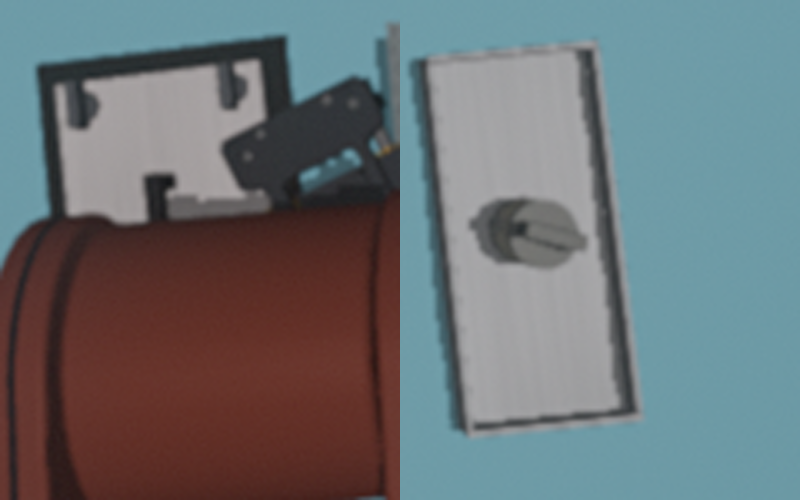

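move_arm:
  rows:
    - [110,10,-40,20,0,0,0]
    - [110,20,-90,20,0,0,0]
    - [110,30,-140,20,0,0,0]
    - [110,30,-180,20,0,0,0]
    - [110,30,-180,20,0,0,0]

```text
time_s: 45.2
eef_pos: [0.4964, -0.0789, 0.3064]
tool_rot: [0.6, 0.379, 0.595, -0.378]
wrist_force: [-1.3, -0.3, 0.2]
finger_gap: 0.566
```

```bash

python3 - <<'E'
from h import *
rep()
p=ctrl.read_camera("top");F=p["frame"].astype(int)
for n,z in(("tray",.028),("mat",.003),("cover",.0225),("filter2",.05)):
    for d in ctrl.outline_of(n,p)[:1]: print(n,round(d["p"],2),box(p,d["pixels"],z))
S=np.zeros(F.shape[:2],bool);S[172:318,78:180]=1
teal=(F[:,:,2]-F[:,:,0])>30
mat=cv2.morphologyEx((S&~teal).astype(np.uint8),cv2.MORPH_OPEN,np.ones((5,5)))
cov=cv2.morphologyEx((S&(F.sum(2)>250)&~teal).astype(np.uint8),cv2.MORPH_OPEN,np.ones((3,3)))
print("mat",box(p,mat,.003),"cover",box(p,cov,.0225))
o=F[:,:,::-1].astype(np.uint8).copy()
def dr(c,a,b,yaw,z,col):
    q=cv2.boxPoints(((c[0],c[1]),(a,b),yaw))/1e3
    return px(p,np.c_[q,np.full(4,z)])
big=cv2.resize(o[165:325,70:200],None,fx=3.7,fy=3.7,interpolation=cv2.INTER_CUBIC)
for m,z,col in((mat,.003,(0,255,255)),(cov,.0225,(0,0,255))):
    b=box(p,m,z);q=(dr(b[:2],b[2],b[3],b[4],z,col)-[70,165]+.5)*3.7
    cv2.polylines(big,[q.astype(int)],True,col,1)
t2=cv2.resize(o[180:330,340:440],(400,592),interpolation=cv2.INTER_CUBIC)
big=big[:592,:400]
cv2.imwrite("pics/end.png",np.hstack([np.pad(big,((0,592-big.shape[0]),(0,400-big.shape[1]),(0,0))),t2]))
E
```

```text
t 45.2 tcp [496.4 -78.9 306.4] jaw 25.3 tilt [ 0.007 -0.003] q [-0.31 -0.13  1.73 -0.    1.53 -0.76] F [-1.3 -0.3  0.2] T [-0.02  0.08  0.04] gap 0.566
tray 0.74 [ 567.8 -309.3  104.1   44.7   89.1]
mat 0.97 [473.5 314.2 299.9 191.8   6.1]
cover 0.97 [478.4 313.8 253.3 151.1   6.4]
filter2 0.65 [479.  305.5 245.5 147.    6.2]
mat [472.4 316.1 296.2 187.1   6. ] cover [477.4 314.9 254.3 154.8   6.3]
```

View pics/end.png

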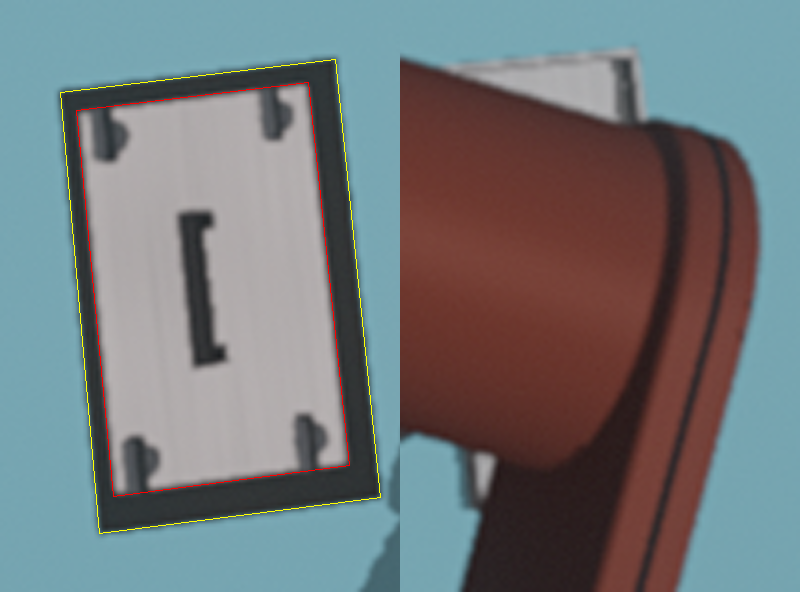

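```bash

python3 - <<'E'
from h import *
p=ctrl.read_camera("scene");F=p["frame"][:,:,::-1]
cv2.imwrite("pics/sc.png",cv2.resize(F[130:330,60:420],(800,444),interpolation=cv2.INTER_CUBIC))
for n in("tray","filter0"): print(n,[(round(d["p"],2),d["rect"]) for d in ctrl.outline_of(n,p)][:2])
E
```

```text
tray [(0.57, [378.3, 172.4, 388.2, 183.0]), (0.56, [82.9, 192.1, 167.2, 275.0])]
filter0 [(0.65, [107.0, 201.8, 133.9, 239.6])]
```

View pics/sc.png

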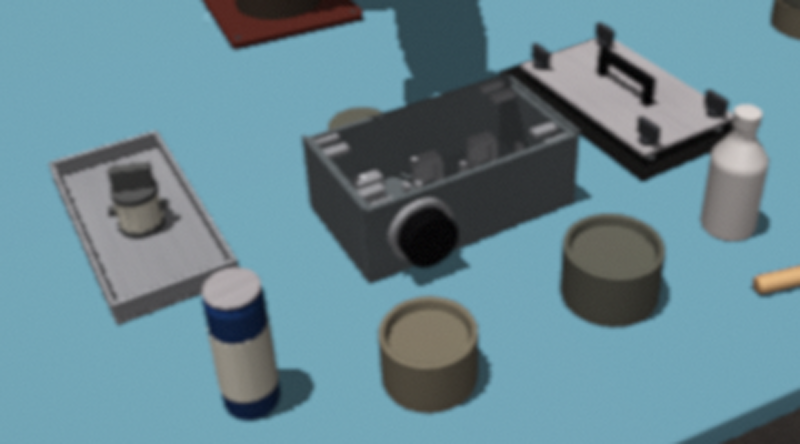

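```bash
python3 -c "
from h import *
print(ctrl.hand_in())"
```

```text
the job is handed in; nothing more can be done
None
```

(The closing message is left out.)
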